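Fetch the stud gauge from behind the totes and put the totes back as a stack

TASK

Clear the green and the blue tote out of the bay and stand them side by side on the cardboard, then fetch the aluminium gauge from behind them and lay it flat in the blue outline in the middle of the stud plate, lined up with it. After that put the totes back as one straight stack inside the yellow-taped lane: first the green tote, along the lane, then the blue tote squarely on top of it, turned so that its yellow end is over the green tote's plain end (that way round they stack; with the yellow ends together they nest, which is wrong). Keep the totes upright throughout and leave the spray can and the T-wrench where they are.

Things in the scene. Friction and masses are not known exactly. Their poses are not given: they have to be found in the camera images.
- green_tote: Green stack-nest tote of copper studs, 130 (x) x 62 (y) x 85 mm, about 0.45 kg; +x end yellow. Origin: centre of underside. Side walls upright from 30 mm up to the rim: grip there across the 62 mm. Starts in either taped lane, yellow end away from the robot, 38 mm beside the other tote. Goes to the bottom of the stack.
- blue_tote: Blue stack-nest tote of steel nuts, 130 (x) x 62 (y) x 85 mm, about 0.35 kg; +x end yellow. Origin: centre of underside. Side walls upright from 30 mm up to the rim: grip there across the 62 mm. Starts in either taped lane, yellow end away from the robot, 38 mm beside the other tote. Goes on top: stacked, it stands 85 mm above the lower one (safe within 6 mm); nested, 55 mm.
- blue_tote_yellow_end (a point): point on the blue tote at the top middle of its yellow end, 63 mm along the tote's +x from its centre, 85 mm up.
- gauge: drilled aluminium gauge bar with red ends and black holes, 110 long (own y) x 30 wide (own x) x 16 mm high, 0.14 kg, lying flat on the storage sheet just behind both totes (about 10 mm beyond their far ends), across the lanes. Origin: centre of its underside; z up. Grip it across its 30 mm width at mid-length.
- stud_plate: fixed steel plate 160 (x) x 180 (y) x 4 mm on the bench, to one side of the bay (side varies), with a blue outline for the gauge in its middle, long way along the plate's y; two rows of five copper studs (6 mm thick, 18 mm tall) stand along y, 68 mm either side of the middle. Origin: centre of its underside.
- gauge_spot (a point): centre of the blue outline (46 x 130 mm) on the top face of the stud plate: where the gauge's origin belongs; axes as the plate's.
- cardboard: fixed flat sheet of cardboard, 180 (x) x 210 (y) x 3 mm, on the bench on the other side of the bay: the side area. Origin: centre of its underside. The two totes fit side by side, lengthwise along its x, at 50 mm either side of its middle (y).
- lane_yellow: lane outlined with yellow tape on the grey storage sheet (4 mm thick), 160 long (own x) x 84 mm wide (own y) outside, tape 6 mm wide; the other lane has white tape, 100 mm beside it. Origin: the lane's centre, on the top face of the sheet. One tote stands in it at the start.
- spray_can: red spray can, 52 mm across and 110 mm high, standing on the bench to the far left or right of the bay: leave it. Origin: centre of its underside.
- t_wrench: steel T-handled wrench lying on the bench beyond the bay: shank 100 mm along its x, cross bar 90 mm long, 22 mm high: leave it. Origin: middle of the shank, at bench level.

How it is judged:
On the way, in this order (a step that is already met when the one before it is completed fails the run):
1. both totes stand upright side by side on the cardboard, let go (x of green_tote in the frame of cardboard between -0.09 and 0.09 m and y of green_tote in the frame of cardboard between -0.105 and 0.105 m and z of each of green_tote, blue_tote in the frame of cardboard below 0.02 m and angle between each of green_tote, blue_tote's own z axis and vertical below 0.1 rad and contact force between the fingers and green_tote below 0.2 N and linear speed of each of green_tote, blue_tote below 0.03 m/s and x of blue_tote in the frame of cardboard between -0.09 and 0.09 m and y of blue_tote in the frame of cardboard between -0.105 and 0.105 m and contact force between the fingers and blue_tote below 0.2 N), for 0.2 s.
2. the gauge lies in the blue outline on the stud plate, let go (horizontal distance between gauge and gauge_spot below 0.012 m and z of gauge in the frame of gauge_spot below 0.008 m and angle between the y axis of gauge and the y axis of stud_plate, either way round below 0.15 rad and angle between gauge's own z axis and vertical below 0.1 rad and contact force between the fingers and gauge below 0.2 N and linear speed of gauge below 0.03 m/s), for 0.2 s.
3. the green tote stands in the yellow lane, let go (horizontal distance between green_tote and lane_yellow below 0.015 m and z of green_tote in the frame of lane_yellow below 0.01 m and angle between the x axis of green_tote and the x axis of lane_yellow, either way round below 0.15 rad and angle between green_tote's own z axis and vertical below 0.08 rad and contact force between the fingers and green_tote below 0.2 N and linear speed of green_tote below 0.03 m/s), for 0.2 s.
At the end, for the whole second after the job is handed in: Gauge flat in the blue outline (12 mm, 0.15 rad). Green tote in the yellow lane (15 mm of its centre, 0.15 rad, either way round). Blue tote stacked on it (12 mm, 0.15 rad, underside 78-92 mm above the green one's), yellow end over the plain end. All upright, at rest, let go (all of step 2 and all of step 3 and x of blue_tote in the frame of green_tote between -0.012 and 0.012 m and y of blue_tote in the frame of green_tote between -0.012 and 0.012 m and z of blue_tote in the frame of green_tote between 0.078 and 0.092 m and x of blue_tote_yellow_end in the frame of green_tote below -0.03 m and angle between the x axis of blue_tote and the x axis of green_tote, either way round below 0.15 rad and angle between blue_tote's own z axis and vertical below 0.08 rad and contact force between the fingers and blue_tote below 0.2 N and linear speed of blue_tote below 0.03 m/s); the robot touches nothing.
It fails at once if a tote is tipped more than 0.5 rad (angle between any of green_tote, blue_tote's own z axis and vertical above 0.5 rad).
It fails at once if the spray can or the T-wrench is shifted more than 30 mm (distance of any of spray_can, t_wrench from where it was at the start of the episode above 0.03 m).
It also fails if it takes over 136 s, if anything falls off the work surface, if the arm or the gripper's body presses on something with over 40 N, if the wrist force passes 120 N, or if a joint passes its speed limit or range.

ROBOT

A 6-joint arm with a two-finger parallel gripper is mounted at the origin on the work surface. World frame = base frame: x ahead of the robot, y to its left, z up, the work surface at z = 0. Lengths are in m, angles in rad, forces in N, time in s.
With the tool pointing down it reaches from about 0.425 to 0.95 m from the base axis. Payload 3.5 kg.
Tool frame: the origin (TCP) lies at the very end of the fingers, on their centre line; the grasp point (between the pads) lies 19 mm behind it; x points along the fingers, z is the direction in which the jaws open and shut, and the axes are right-handed (so a half turn about x gives the same grasp; the last joint's range is limited). The gripper opens to 85 mm and grips with 20 to 120 N. Pads are 22 mm wide; open, the fingers measure 114 mm over their backs; the gripper's body (76 mm by 85 mm) begins 54 mm behind the grasp point. The pads swing forward as they close: fully open they stand 13 mm farther back than shut.
Start: joints at [1.165, 0.286, 1.577, -0, 1.279, -0.15], TCP at [0.171, 0.653, 0.231] pointing down, gripper open.
Joint ranges: [-2.77, 2.77], [-0.9, 2.22], [0.21, 2.48], [-1.53, 4.67], [0.24, 2.81], [-2.84, 2.84]. Speed limits (rad/s): [2.79, 2.79, 3.14, 3.14, 3.14, 3.14].

INTERFACE

Orientations are given as a unit quaternion [x, y, z, w].
In Python, from plant import ctrl, cams gives the robot as it stands.
- The arm moves only by the tool play_rows, never from a script. Its argument "rows" is a list of rows, each a list of 3 entries, a list of its own where there are three numbers: the opening in per cent of the stroke, from 0 (shut) to 100 (fully open), then the shift along the tool's x, y, z in units of 0.3 m (1.0 is 0.3 m), then the turn, a rotation vector about the tool's x, y, z in units of pi/2 rad (1.0 is pi/2 rad). A call has 1 to 10 rows; each row is the pose to reach, as a shift and turn from the pose commanded when the call began, along the tool's axes at that moment; what a row does not reach only later rows make up. A row lasts 1/12 s, in which the tool goes at most 41.7 mm and 7.16 degrees, less where a joint would pass 70% of its speed; a pose out of reach is approached as far as the arm can. A call with a number of a shift or a turn outside -1 to 1 is refused whole. A call with a gripper value outside its range is refused whole. The fingers move at their own pace and stop on an object; "force" is the grip in N (left out, the last holds). Time passes only in rows, so rows that repeat a pose let the fingers close. It gives the time, the measured TCP pose, the force and the opening at its end, in the units of the state.
- ctrl.get_state(): the state, without advancing time (a new reading comes with each control period).
- cams.read_camera(name): name is "side" or "top"; returns a dict with "color" (384x512x3 uint8, red, green, blue), "fx", "fy", "cx", "cy" (pixels), "view" (4x4, takes a point from world to camera coordinates). Camera axes: x right, y down, z forward; pixel columns grow to the right and rows downward; lengths in m; the calibration is good to about 2 mm. A picture is of the moment at which its call begins. There is no depth.
- ctrl.sign_off(): hands the job in, once; it reports no verdict.
The state is a dict: "time": time; "qpos": joint angles; "dq": joint speeds; "joint_efforts": joint torques, N m; "eef_pos": TCP position; "tcp_rot": TCP orientation; "contact_force": force on the tool from outside, world axes, zero at the start; "wrist_torque": the same for the moment, N m; "opening": opening from 0.0 (shut) to 1.0 (fully open).
Only numpy, scipy, OpenCV 4.12 (cv2) and the standard library are available. Lean on these libraries where they do the work, as an engineer would, in place of code of your own. Each camera call takes 0.05 s, during which the arm holds its last target. There are 200 camera calls.

## Working session

There is one attempt and no reset: what is moved stays moved. The work goes in short steps, Python scripts to look and compute and a tool call to move; the robot and the scene stay as the last step left them, time stands still between calls to the robot, and variables do not carry over. Pictures are saved under pics/ and viewed, about 12 in all and at most 16, crops included, and the job is handed in when it is done.

Besides the shell and the picture viewer there is one more tool, called after "Emit:" in YAML: its name, and indented under it one key for each argument. play_rows: Moves the arm, as the interface text tells. Shifts and turns lie within -1 to 1; 1 stands for 0.3 m of shift or pi/2 rad of turn. Its arguments: {"type":"object","properties":{"rows":{"type":"array"},"force":{"type":"number"}},"required":["rows"]}

```bash
ls; mkdir -p pics
python3 - <<'E'
from plant import ctrl,cams
import cv2,numpy as np
print(ctrl.get_state())
for n in("top","side"):
    c=cams.read_camera(n); cv2.imwrite(f"pics/{n}0.png",c["color"][:,:,::-1]); print(n,c["fx"],c["fy"],c["cx"],c["cy"],np.round(c["view"],4).tolist())
E
```

```text
pics
{'time': 0.0, 'qpos': array([ 1.16504231e+00,  2.87213361e-01,  1.57815884e+00,  1.45058685e-05,
        1.27857225e+00, -1.49991152e-01]), 'dq': array([ 1.01643074e-03, -5.29673155e-04,  4.51705286e-04,  3.89387896e-05,
        9.07037319e-04, -1.56537162e-03]), 'joint_efforts': array([-9.02037991e-04, -4.05973184e+01, -2.92632347e+01, -1.71368324e-04,
        5.79935586e-03, -3.41493660e-06]), 'eef_pos': array([0.17046971, 0.65245573, 0.22992519]), 'tcp_rot': array([-0.43254892,  0.56041332,  0.43174927,  0.55895519]), 'contact_force': array([ 0.38373488, -0.15861433, -1.05336677]), 'wrist_torque': array([ 0.04252955, -0.00418875,  0.03152471]), 'opening': 1.0018908704291491}
top 355.4175650345199 355.4175650345199 255.37101882532627 193.70440280471794 [[0.0106, -0.9998, 0.0174, -0.0193], [-0.986, -0.0133, -0.1661, 0.5577], [0.1663, -0.0154, -0.9859, 0.9067], [0.0, 0.0, 0.0, 1.0]]
side 393.41426989440595 393.41426989440595 259.3186964169195 190.52788605274034 [[-0.9969, -0.0747, 0.0233, 0.5813], [-0.0564, 0.4792, -0.8759, 0.1132], [0.0543, -0.8745, -0.4819, 1.0913], [0.0, 0.0, 0.0, 1.0]]
```

View pics/top0.png

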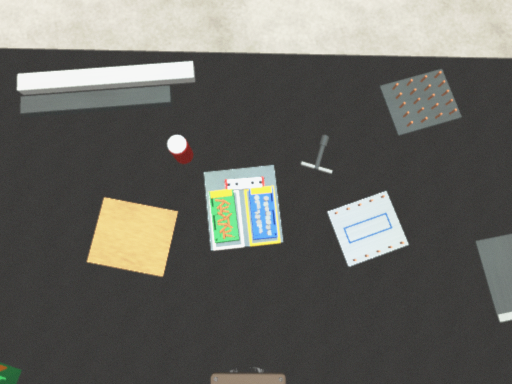

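View pics/side0.png

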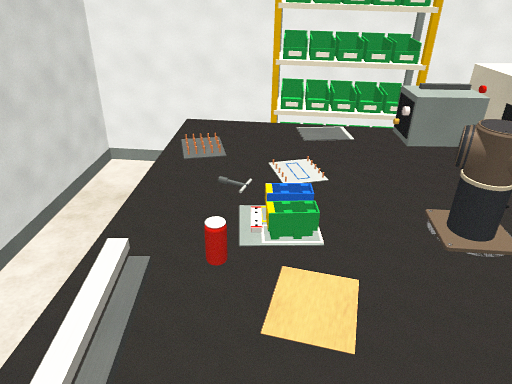

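```bash
cat > h.py <<'E'
import cv2,numpy as np
from plant import ctrl,cams
from scipy.spatial.transform import Rotation as R
def cam(n):
    c=cams.read_camera(n); c["bgr"]=c["color"][:,:,::-1].copy(); c["hsv"]=cv2.cvtColor(c["bgr"],cv2.COLOR_BGR2HSV); return c
def ray(c,uv,z):
    uv=np.atleast_2d(np.asarray(uv,float)); V=c["view"]; Rm=V[:3,:3]; o=-Rm.T@V[:3,3]
    d=np.c_[(uv[:,0]-c["cx"])/c["fx"],(uv[:,1]-c["cy"])/c["fy"],np.ones(len(uv))]@Rm
    return o+d*((z-o[2])/d[:,2])[:,None]
def proj(c,p):
    q=np.atleast_2d(p)@c["view"][:3,:3].T+c["view"][:3,3]
    return np.c_[c["fx"]*q[:,0]/q[:,2]+c["cx"],c["fy"]*q[:,1]/q[:,2]+c["cy"]]
def blob(c,lo,hi,box=None,close=0):
    m=cv2.inRange(c["hsv"],np.array(lo),np.array(hi))
    if box: k=np.zeros_like(m); x0,y0,x1,y1=box; k[y0:y1,x0:x1]=1; m=m*k
    if close: m=cv2.morphologyEx(m,cv2.MORPH_CLOSE,np.ones((close,close)))
    cs,_=cv2.findContours(m,cv2.RETR_EXTERNAL,cv2.CHAIN_APPROX_NONE)
    return max(cs,key=cv2.contourArea)[:,0,:]
def rect(P):
    """min-area rectangle of world pts: centre, long, short, yaw of long side (mod pi), mm/rad"""
    (cx,cy),(w,h),a=cv2.minAreaRect((P[:,:2]*1000).astype(np.float32)); a=np.radians(a)
    if h>w: w,h,a=h,w,a+np.pi/2
    a=(a+np.pi/2)%np.pi-np.pi/2
    return np.round([cx,cy,w,h],1).tolist(),round(float(a),3)
E
python3 - <<'E'
from h import *
c=cam("top")
print("cam",-c["view"][:3,:3].T@c["view"][:3,3])
for n,lo,hi,box,z in [("card",(10,60,100),(30,255,255),(80,190,190,285),.003),("plate",(0,0,110),(180,80,255),(320,185,415,270),.004),("outline",(95,60,80),(130,255,255),(335,205,400,250),.004),
  ("green",(40,100,40),(85,255,255),(200,180,245,250),.089),("blue",(95,120,60),(130,255,255),(240,180,285,250),.089),("sheet",(0,0,80),(180,255,255),(198,160,290,255),.004)]:
    b=blob(c,lo,hi,box,3); print(n,rect(ray(c,b,z)),b.min(0),b.max(0))
k=c["bgr"][160:255,198:290]; cv2.imwrite("pics/crop0.png",cv2.resize(k,None,fx=6.2,fy=6.2,interpolation=cv2.INTER_CUBIC))
E
```

```text
cam [0.39925481 0.00210407 0.98698608]
card ([443.9, 321.7, 214.1, 184.1], 1.392) [ 86 197] [177 276]
plate ([474.0, -324.7, 182.7, 163.5], -1.222) [327 191] [408 266]
outline ([474.3, -325.4, 130.4, 47.1], -1.22) [343 213] [391 243]
green ([488.6, 67.2, 119.5, 60.6], 0.143) [210 193] [238 242]
blue ([499.4, -30.7, 123.1, 59.2], 0.106) [249 191] [276 239]
sheet ([528.5, 22.0, 226.6, 204.8], 0.12) [203 164] [283 251]
```

View pics/crop0.png

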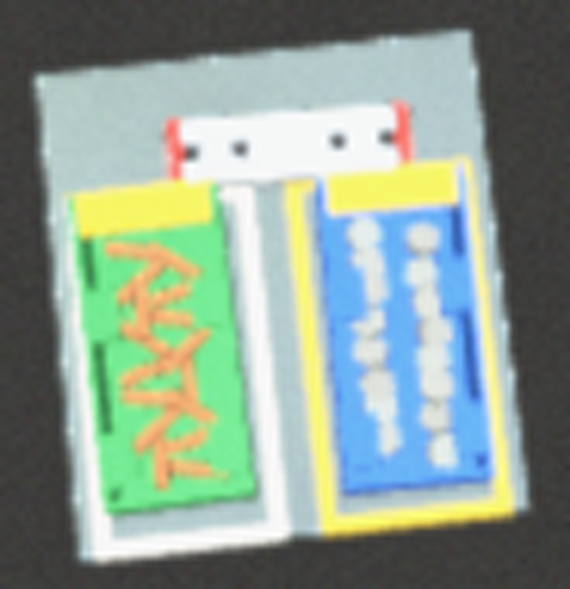

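```bash
cat >> h.py <<'E'
def plan(wps):
    """wps: (x,y,z,jaw yaw); prints shift (0.3 m) and turn (pi/2) in tool axes from present pose"""
    s=ctrl.get_state(); R0=R.from_quat(s["tcp_rot"]); p0=np.array(s["eef_pos"]); pv=p0; y0=None
    zc=R0.as_matrix()[:,2]; print("t",round(float(s["time"]),2),"tcp",p0.round(4),"jaw",round(float(np.arctan2(zc[1],zc[0])),3),"q",np.round(s["qpos"],2),"open",round(float(s["opening"]),3))
    for x,y,z,psi in wps:
        zt=np.array([np.cos(psi),np.sin(psi),0]); xt=np.array([0,0,-1.]); Rt=R.from_matrix(np.c_[xt,np.cross(zt,xt),zt])
        d=R0.inv().apply(np.array([x,y,z])-p0)/.3; w=(R0.inv()*Rt).as_rotvec()/(np.pi/2)
        print([x,y,z,psi],"shift",d.round(3).tolist(),"turn",w.round(3).tolist(),"rows>=",round(float(max(np.linalg.norm(np.array([x,y,z])-pv)/.0417,0)),1),"turnrows",round(float(np.linalg.norm(w)*90/7.16),1)); pv=np.array([x,y,z])
E
python3 - <<'E'
from h import *
c=cam("top")
pts=dict(blue=([(325,178),(460,165),(492,482),(342,493)],.089),green=([(77,195),(213,183),(255,497),(108,513)],.089),gauge=([(168,120),(405,103),(410,163),(175,180)],.02))
for n,(q,z) in pts.items():
    uv=(np.array(q)+.5)/6.2-.5+[198,160]; P=ray(c,uv,z); yaw=[np.arctan2(*(P[i]-P[j])[[1,0]]) for i,j in((0,3),(1,2),(0,1))]
    print(n,P[:,:2].round(3).tolist(),"mean",P.mean(0).round(4),rect(P),np.round(yaw,3))
print("can top",ray(c,(177,144),.11),"wrench",ray(c,[(324,138),(318,165)],.01))
# tote walls in line fits: left/right edge of blue/green at rim
for n,lo,hi,box in [("green",(40,100,40),(85,255,255),(200,195,245,245)),("blue",(95,120,60),(130,255,255),(240,195,285,240))]:
    b=blob(c,lo,hi,box,3)
    for f,nm in((min,"L"),(max,"R")):
        e=np.array([(f(b[b[:,1]==r,0])+(.5 if nm=="R" else -.5),r) for r in range(200,234)]); P=ray(c,e,.089); vx,vy,x,y=cv2.fitLine((P[:,:2]).astype(np.float32),cv2.DIST_HUBER,0,.01,.01).ravel(); print(n,nm,"yaw",vy/vx,"at",x,y)
E
```

```text
blue [[0.565, 0.002], [0.571, -0.054], [0.44, -0.067], [0.435, -0.007]] mean [ 0.5028 -0.0314  0.089 ] ([503.2, -31.4, 131.3, 61.0], 0.084) [0.066 0.102 1.682]
green [[0.556, 0.104], [0.562, 0.048], [0.433, 0.029], [0.426, 0.088]] mean [0.4943 0.0672 0.089 ] ([494.7, 66.5, 131.5, 59.5], 0.127) [0.127 0.152 1.674]
gauge [[0.603, 0.073], [0.612, -0.033], [0.585, -0.036], [0.576, 0.069]] mean [0.5938 0.018  0.02  ] ([593.8, 18.4, 106.5, 27.5], -1.483) [0.138 0.088 1.658]
can top [[0.67317328 0.18985249 0.11      ]] wrench [[ 0.72907369 -0.20866897  0.01      ]
 [ 0.64901421 -0.18987318  0.01      ]]
green L yaw 0.15451002 at 0.49089643 0.09772151
green R yaw 0.13286595 at 0.48731732 0.036196683
blue L yaw 0.11106857 at 0.49212787 -0.0016000399
blue R yaw 0.11590225 at 0.49186343 -0.061328873
```

Run:
```python
from h import *
plan([(.494,.067,.2,1.71),(.494,.067,.13,1.71),(.494,.067,.046,1.71)])
```

```text
t 0.2 tcp [0.1706 0.6527 0.2305] jaw 1.315 q [ 1.17  0.29  1.58 -0.    1.28 -0.15] open 1.004
[0.494, 0.067, 0.2, 1.71] shift [0.104, -1.537, -1.616] turn [-0.251, -0.001, -0.0] rows>= 16.1 turnrows 3.2
[0.494, 0.067, 0.13, 1.71] shift [0.337, -1.537, -1.616] turn [-0.251, -0.001, -0.0] rows>= 1.7 turnrows 3.2
[0.494, 0.067, 0.046, 1.71] shift [0.617, -1.537, -1.615] turn [-0.251, -0.001, -0.0] rows>= 2.0 turnrows 3.2
```

Emit:
play_rows:
  rows:
    - [100,[0.02,-0.2,-0.2],[-0.05,0,0]]
    - [100,[0.05,-0.77,-0.81],[-0.25,0,0]]
    - [100,[0.05,-0.77,-0.81],[-0.25,0,0]]
    - [100,[0.05,-0.77,-0.81],[-0.25,0,0]]
    - [100,[0.05,-0.77,-0.81],[-0.25,0,0]]
    - [100,[0.05,-0.77,-0.81],[-0.25,0,0]]
    - [100,[0.05,-0.77,-0.81],[-0.25,0,0]]
    - [100,[0.05,-0.77,-0.81],[-0.25,0,0]]
    - [100,[0.05,-0.77,-0.81],[-0.25,0,0]]
    - [100,[0.05,-0.77,-0.81],[-0.25,0,0]]
  force: 60

```text
time: 1.03
eef_pos: [0.3337, 0.3577, 0.2162]
tcp_rot: [-0.532, 0.466, 0.532, 0.466]
contact_force: [1.7, -0.1, 0.1]
opening: 1.0
```

Run:
```python
from h import *
plan([(.494,.067,.2,1.71),(.494,.067,.13,1.71),(.494,.067,.046,1.71)])
```

```text
t 1.03 tcp [0.3337 0.3577 0.2162] jaw 1.703 q [ 0.61 -0.12  2.04  0.    1.22 -1.09] open 1.0
[0.494, 0.067, 0.2, 1.71] shift [0.054, -0.402, -1.031] turn [-0.004, 0.0, -0.0] rows>= 8.0 turnrows 0.1
[0.494, 0.067, 0.13, 1.71] shift [0.287, -0.402, -1.031] turn [-0.004, 0.0, -0.0] rows>= 1.7 turnrows 0.1
[0.494, 0.067, 0.046, 1.71] shift [0.567, -0.402, -1.031] turn [-0.004, 0.0, -0.0] rows>= 2.0 turnrows 0.1
```

Emit:
play_rows:
  rows:
    - [100,[0.03,-0.4,-1.0],[0,0,0]]
    - [100,[0.03,-0.4,-1.0],[0,0,0]]
    - [100,[0.03,-0.4,-1.0],[0,0,0]]
    - [100,[0.03,-0.4,-1.0],[0,0,0]]
    - [100,[0.03,-0.4,-1.0],[0,0,0]]
    - [100,[0.03,-0.4,-1.0],[0,0,0]]
    - [100,[0.03,-0.4,-1.0],[0,0,0]]
    - [100,[0.03,-0.4,-1.0],[0,0,0]]
    - [100,[0.25,-0.4,-1.0],[0,0,0]]
    - [100,[0.25,-0.4,-1.0],[0,0,0]]

```text
time: 1.87
eef_pos: [0.4938, 0.0783, 0.1403]
tcp_rot: [0.533, -0.465, -0.532, -0.466]
contact_force: [-1.2, -0.7, -1.7]
opening: 1.001
```

Run:
```python
from h import *
plan([(.494,.067,.13,1.71),(.494,.067,.046,1.71),(.494,.067,.2,1.71)])
```

```text
t 1.87 tcp [0.4938 0.0783 0.1403] jaw 1.706 q [-0.05 -0.01  2.08  0.    1.07 -1.75] open 1.001
[0.494, 0.067, 0.13, 1.71] shift [0.034, 0.004, -0.037] turn [-0.003, 0.0, 0.001] rows>= 0.4 turnrows 0.0
[0.494, 0.067, 0.046, 1.71] shift [0.314, 0.005, -0.038] turn [-0.003, 0.0, 0.001] rows>= 2.0 turnrows 0.0
[0.494, 0.067, 0.2, 1.71] shift [-0.199, 0.004, -0.037] turn [-0.003, 0.0, 0.001] rows>= 3.7 turnrows 0.0
```

Emit:
play_rows:
  rows:
    - [100,[0.03,0,-0.037],[0,0,0]]
    - [100,[0.12,0,-0.037],[0,0,0]]
    - [100,[0.22,0,-0.037],[0,0,0]]
    - [100,[0.314,0,-0.037],[0,0,0]]
    - [100,[0.314,0,-0.037],[0,0,0]]
    - [50,[0.314,0,-0.037],[0,0,0]]
    - [30,[0.314,0,-0.037],[0,0,0]]
    - [30,[0.314,0,-0.037],[0,0,0]]
    - [30,[0.314,0,-0.037],[0,0,0]]
    - [30,[0.314,0,-0.037],[0,0,0]]

```text
time: 2.7
eef_pos: [0.496, 0.0678, 0.0495]
tcp_rot: [0.534, -0.463, -0.532, -0.466]
contact_force: [0.1, 0.7, 4.2]
opening: 0.72
```

Run:
```python
from h import *
print(ctrl.get_state()["contact_force"])
a=-.179
for d in(.054,-.054): print(d,.4439-np.sin(a)*d,.3217+np.cos(a)*d)
d=.054; x,y=.4439-np.sin(a)*d,.3217+np.cos(a)*d
plan([(.494,.067,.20,1.71),(x,y,.20,a+np.pi/2)])
```

```text
[0.06768958 0.74781044 4.23545839]
0.054 0.4535144645806405 0.37483720044213475
-0.054 0.43428553541935955 0.2685627995578652
t 2.7 tcp [0.496  0.0678 0.0495] jaw 1.708 q [-0.07  0.14  2.12  0.    0.88 -1.78] open 0.72
[0.494, 0.067, 0.2, 1.71] shift [-0.502, 0.005, -0.002] turn [-0.001, -0.0, 0.003] rows>= 3.6 turnrows 0.0
[np.float64(0.4535144645806405), np.float64(0.37483720044213475), 0.2, 1.3917963267948965] shift [-0.502, -0.002, 1.033] turn [0.201, 0.0, 0.003] rows>= 7.4 turnrows 2.5
```

Emit:
play_rows:
  rows:
    - [30,[-0.05,0,0],[0,0,0]]
    - [30,[-0.15,0,0],[0,0,0]]
    - [30,[-0.25,0,0],[0,0,0]]
    - [30,[-0.36,0,0],[0,0,0]]
    - [30,[-0.45,0,0.08],[0,0,0]]
    - [30,[-0.5,0,0.18],[0.04,0,0]]
    - [30,[-0.5,0,0.3],[0.08,0,0]]
    - [30,[-0.5,0,0.42],[0.12,0,0]]
    - [30,[-0.5,0,0.54],[0.16,0,0]]
    - [30,[-0.5,0,0.66],[0.2,0,0]]

```text
time: 3.53
eef_pos: [0.4659, 0.2651, 0.1971]
tcp_rot: [-0.453, 0.543, 0.453, 0.543]
contact_force: [1.5, -0.4, -3.6]
opening: 0.72
```

Run:
```python
from h import *
a=-.179;d=.054; x,y=.4439-np.sin(a)*d,.3217+np.cos(a)*d
plan([(x,y,.20,a+np.pi/2),(x,y,.049,a+np.pi/2),(x,y,.2,a+np.pi/2)])
```

```text
t 3.53 tcp [0.4659 0.2651 0.1971] jaw 1.39 q [ 0.33  0.01  1.95 -0.    1.18 -1.06] open 0.72
[np.float64(0.4535144645806405), np.float64(0.37483720044213475), 0.2, 1.3917963267948965] shift [-0.01, 0.106, 0.352] turn [-0.001, -0.0, -0.0] rows>= 2.6 turnrows 0.0
[np.float64(0.4535144645806405), np.float64(0.37483720044213475), 0.049, 1.3917963267948965] shift [0.494, 0.106, 0.352] turn [-0.001, -0.0, -0.0] rows>= 3.6 turnrows 0.0
[np.float64(0.4535144645806405), np.float64(0.37483720044213475), 0.2, 1.3917963267948965] shift [-0.01, 0.106, 0.352] turn [-0.001, -0.0, -0.0] rows>= 3.6 turnrows 0.0
```

Emit:
play_rows:
  rows:
    - [30,[0,0.04,0.1],[0,0,0]]
    - [30,[0,0.08,0.22],[0,0,0]]
    - [30,[0,0.106,0.32],[0,0,0]]
    - [30,[0.05,0.106,0.352],[0,0,0]]
    - [30,[0.15,0.106,0.352],[0,0,0]]
    - [30,[0.25,0.106,0.352],[0,0,0]]
    - [30,[0.35,0.106,0.352],[0,0,0]]
    - [30,[0.42,0.106,0.352],[0,0,0]]
    - [30,[0.46,0.106,0.352],[0,0,0]]
    - [30,[0.46,0.106,0.352],[0,0,0]]

```text
time: 4.37
eef_pos: [0.4516, 0.3718, 0.0553]
tcp_rot: [-0.453, 0.545, 0.454, 0.54]
contact_force: [-0.4, -0.1, -4.3]
opening: 0.715
```

Run:
```python
from h import *
a=-.179;d=.054; x,y=.4439-np.sin(a)*d,.3217+np.cos(a)*d
c=cam("side")
cv2.imwrite("pics/s1.png",cv2.resize(c["bgr"][170:370,200:400],None,fx=3,fy=3))
plan([(x,y,.049,a+np.pi/2)])
```

```text
t 4.42 tcp [0.4532 0.3727 0.0577] jaw 1.393 q [ 0.52  0.3   1.91 -0.    0.94 -0.88] open 0.72
[np.float64(0.4535144645806405), np.float64(0.37483720044213475), 0.049, 1.3917963267948965] shift [0.029, 0.0, 0.007] turn [0.001, -0.002, -0.002] rows>= 0.2 turnrows 0.0
```

View pics/s1.png

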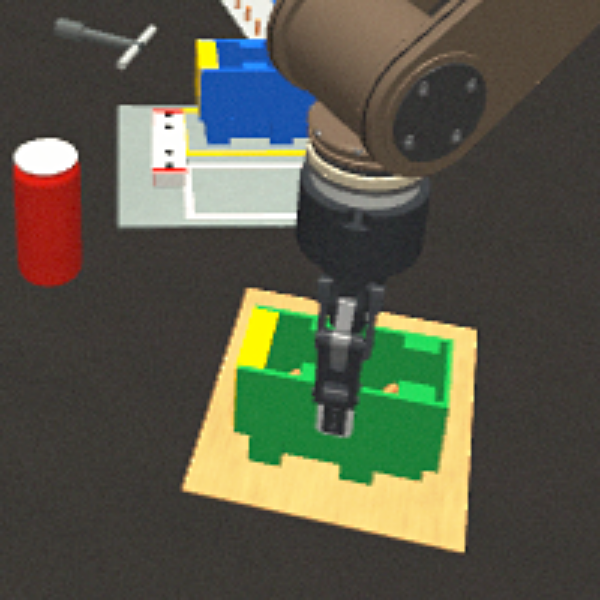

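Green tote (235–450, 310–480 in the crop) hangs upright just over the cardboard. The gauge and blue tote are undisturbed, so I'll lower it and let go.

Emit:
play_rows:
  rows:
    - [30,[0.012,0,0.007],[0,0,0]]
    - [30,[0.024,0,0.007],[0,0,0]]
    - [30,[0.028,0,0.007],[0,0,0]]
    - [30,[0.028,0,0.007],[0,0,0]]
    - [72,[0.028,0,0.007],[0,0,0]]
    - [85,[0.028,0,0.007],[0,0,0]]
    - [100,[0.028,0,0.007],[0,0,0]]
    - [100,[0.028,0,0.007],[0,0,0]]
    - [100,[0.0,0,0.007],[0,0,0]]
    - [100,[-0.1,0,0.007],[0,0,0]]

```text
time: 5.25
eef_pos: [0.4517, 0.3736, 0.0853]
tcp_rot: [-0.453, 0.546, 0.454, 0.539]
contact_force: [0.6, -0.5, -1.5]
opening: 1.001
```

Run:
```python
from h import *
plan([(.4535,.3748,.18,1.39),(.503,-.032,.18,1.68),(.503,-.032,.046,1.68)])
```

```text
t 5.25 tcp [0.4517 0.3736 0.0853] jaw 1.393 q [ 0.52  0.26  1.9  -0.    0.99 -0.88] open 1.001
[0.4535, 0.3748, 0.18, 1.39] shift [-0.316, -0.003, 0.003] turn [0.002, -0.004, -0.005] rows>= 2.3 turnrows 0.1
[0.503, -0.032, 0.18, 1.68] shift [-0.311, -0.405, -1.302] turn [-0.182, -0.003, -0.005] rows>= 9.8 turnrows 2.3
[0.503, -0.032, 0.046, 1.68] shift [0.136, -0.408, -1.3] turn [-0.182, -0.003, -0.005] rows>= 3.2 turnrows 2.3
```

Emit:
play_rows:
  rows:
    - [100,[-0.1,0,0],[0,0,0]]
    - [100,[-0.22,0,0],[0,0,0]]
    - [100,[-0.32,0,0],[0,0,0]]
    - [100,[-0.32,-0.04,-0.1],[-0.02,0,0]]
    - [100,[-0.32,-0.31,-0.98],[-0.18,0,0]]
    - [100,[-0.32,-0.31,-0.98],[-0.18,0,0]]
    - [100,[-0.32,-0.31,-0.98],[-0.18,0,0]]
    - [100,[-0.32,-0.31,-0.98],[-0.18,0,0]]
    - [100,[-0.32,-0.31,-0.98],[-0.18,0,0]]
    - [100,[-0.32,-0.31,-0.98],[-0.18,0,0]]

```text
time: 6.08
eef_pos: [0.4907, 0.1, 0.1865]
tcp_rot: [0.526, -0.472, -0.525, -0.473]
contact_force: [-0.5, -0.2, -0.8]
opening: 1.005
```

Run:
```python
from h import *
plan([(.503,-.032,.18,1.68),(.503,-.032,.046,1.68)])
```

```text
t 6.08 tcp [0.4907 0.1    0.1865] jaw 1.677 q [-0.   -0.06  2.04 -0.    1.16 -1.68] open 1.005
[0.503, -0.032, 0.18, 1.68] shift [0.022, 0.006, -0.442] turn [-0.002, -0.0, 0.001] rows>= 3.2 turnrows 0.0
[0.503, -0.032, 0.046, 1.68] shift [0.468, 0.007, -0.442] turn [-0.002, -0.0, 0.001] rows>= 3.2 turnrows 0.0
```

Emit:
play_rows:
  rows:
    - [100,[0.0,0.006,-0.12],[0,0,0]]
    - [100,[0.0,0.006,-0.25],[0,0,0]]
    - [100,[0.0,0.006,-0.37],[0,0,0]]
    - [100,[0.05,0.006,-0.42],[0,0,0]]
    - [100,[0.1,0.006,-0.42],[0,0,0]]
    - [100,[0.15,0.006,-0.42],[0,0,0]]
    - [100,[0.15,0.006,-0.42],[0,0,0]]
    - [100,[0.15,0.006,-0.42],[0,0,0]]

```text
time: 6.75
eef_pos: [0.5017, -0.0237, 0.1402]
tcp_rot: [-0.525, 0.473, 0.526, 0.473]
contact_force: [-0.6, 0.3, -0.1]
opening: 1.002
```

Run:
```python
from h import *
plan([(.503,-.032,.046,1.68),(.503,-.032,.2,1.68)])
```

```text
t 6.75 tcp [ 0.5017 -0.0237  0.1402] jaw 1.676 q [-0.25  0.    2.07 -0.    1.07 -1.93] open 1.002
[0.503, -0.032, 0.046, 1.68] shift [0.314, -0.002, -0.028] turn [-0.003, 0.0, -0.001] rows>= 2.3 turnrows 0.0
[0.503, -0.032, 0.2, 1.68] shift [-0.199, -0.001, -0.028] turn [-0.003, 0.0, -0.001] rows>= 3.7 turnrows 0.0
```

Emit:
play_rows:
  rows:
    - [100,[0.02,0,-0.028],[0,0,0]]
    - [100,[0.12,0,-0.028],[0,0,0]]
    - [100,[0.22,0,-0.028],[0,0,0]]
    - [100,[0.314,0,-0.028],[0,0,0]]
    - [100,[0.314,0,-0.028],[0,0,0]]
    - [50,[0.314,0,-0.028],[0,0,0]]
    - [30,[0.314,0,-0.028],[0,0,0]]
    - [30,[0.314,0,-0.028],[0,0,0]]
    - [30,[0.314,0,-0.028],[0,0,0]]
    - [30,[0.314,0,-0.028],[0,0,0]]

```text
time: 7.58
eef_pos: [0.505, -0.0326, 0.0484]
tcp_rot: [0.527, -0.472, -0.524, -0.474]
contact_force: [0.7, -0.5, 4.5]
opening: 0.718
```

Run:
```python
from h import *
a=-.179;d=-.054; x,y=.4439-np.sin(a)*d,.3217+np.cos(a)*d
plan([(.503,-.032,.20,1.68),(x,y,.20,a+np.pi/2)])
```

```text
t 7.58 tcp [ 0.505  -0.0326  0.0484] jaw 1.677 q [-0.27  0.15  2.11  0.    0.88 -1.94] open 0.718
[0.503, -0.032, 0.2, 1.68] shift [-0.505, 0.004, 0.002] turn [-0.002, -0.001, 0.003] rows>= 3.6 turnrows 0.0
[np.float64(0.43428553541935955), np.float64(0.2685627995578652), 0.2, 1.3917963267948965] shift [-0.508, 0.126, 1.022] turn [0.181, -0.001, 0.003] rows>= 7.4 turnrows 2.3
```

Emit:
play_rows:
  rows:
    - [30,[-0.05,0,0],[0,0,0]]
    - [30,[-0.15,0,0],[0,0,0]]
    - [30,[-0.26,0,0],[0,0,0]]
    - [30,[-0.37,0,0],[0,0,0]]
    - [30,[-0.46,0.01,0.08],[0,0,0]]
    - [30,[-0.5,0.02,0.18],[0.04,0,0]]
    - [30,[-0.5,0.04,0.3],[0.08,0,0]]
    - [30,[-0.5,0.06,0.42],[0.12,0,0]]
    - [30,[-0.5,0.07,0.54],[0.16,0,0]]
    - [30,[-0.5,0.08,0.66],[0.18,0,0]]

```text
time: 8.42
eef_pos: [0.457, 0.1637, 0.196]
tcp_rot: [-0.453, 0.543, 0.453, 0.543]
contact_force: [-0.4, 0.4, -2.6]
opening: 0.72
```

Run:
```python
from h import *
a=-.179;d=-.054; x,y=.4439-np.sin(a)*d,.3217+np.cos(a)*d
plan([(x,y,.20,a+np.pi/2),(x,y,.049,a+np.pi/2)])
```

```text
t 8.42 tcp [0.457  0.1637 0.196 ] jaw 1.39 q [ 0.13 -0.11  2.07  0.    1.18 -1.26] open 0.72
[np.float64(0.43428553541935955), np.float64(0.2685627995578652), 0.2, 1.3917963267948965] shift [-0.013, 0.137, 0.33] turn [-0.001, 0.0, 0.0] rows>= 2.6 turnrows 0.0
[np.float64(0.43428553541935955), np.float64(0.2685627995578652), 0.049, 1.3917963267948965] shift [0.49, 0.137, 0.33] turn [-0.001, 0.0, 0.0] rows>= 3.6 turnrows 0.0
```

Emit:
play_rows:
  rows:
    - [30,[0,0.04,0.1],[0,0,0]]
    - [30,[0,0.09,0.21],[0,0,0]]
    - [30,[0,0.137,0.3],[0,0,0]]
    - [30,[0.05,0.137,0.325],[0,0,0]]
    - [30,[0.15,0.137,0.325],[0,0,0]]
    - [30,[0.25,0.137,0.325],[0,0,0]]
    - [30,[0.35,0.137,0.325],[0,0,0]]
    - [30,[0.42,0.137,0.325],[0,0,0]]
    - [30,[0.45,0.137,0.325],[0,0,0]]
    - [30,[0.45,0.137,0.325],[0,0,0]]

```text
time: 9.25
eef_pos: [0.4326, 0.2647, 0.0583]
tcp_rot: [-0.453, 0.544, 0.455, 0.54]
contact_force: [0.1, -0.4, -2.4]
opening: 0.713
```

Run:
```python
from h import *
ctrl.get_state()
c=cam("side")
plan([(.4343,.2686,.048,1.392)])
```

```text
t 9.3 tcp [0.4342 0.2653 0.0603] jaw 1.394 q [ 0.35  0.14  2.1  -0.    0.91 -1.04] open 0.72
[0.4343, 0.2686, 0.048, 1.392] shift [0.041, 0.002, 0.011] turn [0.001, -0.001, -0.001] rows>= 0.3 turnrows 0.0
```

Emit:
play_rows:
  rows:
    - [30,[0.015,0,0.0],[0,0,0]]
    - [30,[0.03,0,0.0],[0,0,0]]
    - [30,[0.041,0,0.0],[0,0,0]]
    - [30,[0.041,0,0.0],[0,0,0]]
    - [72,[0.041,0,0.0],[0,0,0]]
    - [85,[0.041,0,0.0],[0,0,0]]
    - [100,[0.041,0,0.0],[0,0,0]]
    - [100,[0.04,0,0.0],[0,0,0]]
    - [100,[0.0,0,0.0],[0,0,0]]
    - [100,[-0.12,0,0.0],[0,0,0]]

```text
time: 10.13
eef_pos: [0.4312, 0.264, 0.0932]
tcp_rot: [-0.452, 0.546, 0.455, 0.539]
contact_force: [-0.6, -0.3, 0.5]
opening: 1.0
```

Run:
```python
from h import *
plan([(.594,.018,.18,.1)])
```

```text
t 10.13 tcp [0.4312 0.264  0.0932] jaw 1.393 q [ 0.35  0.08  2.09 -0.    0.98 -1.04] open 1.0
[0.594, 0.018, 0.18, 0.1] shift [-0.292, -0.676, -0.713] turn [0.823, -0.007, -0.003] rows>= 7.4 turnrows 10.3
```

Emit:
play_rows:
  rows:
    - [100,[-0.1,0,0],[0,0,0]]
    - [100,[-0.22,0,0],[0,0,0]]
    - [100,[-0.3,0,0],[0.05,0,0]]
    - [100,[-0.3,-0.67,-0.71],[0.823,0,0]]
    - [100,[-0.3,-0.67,-0.71],[0.823,0,0]]
    - [100,[-0.3,-0.67,-0.71],[0.823,0,0]]
    - [100,[-0.3,-0.67,-0.71],[0.823,0,0]]
    - [100,[-0.3,-0.67,-0.71],[0.823,0,0]]
    - [100,[-0.3,-0.67,-0.71],[0.823,0,0]]
    - [100,[-0.3,-0.67,-0.71],[0.823,0,0]]

```text
time: 10.97
eef_pos: [0.5957, 0.0195, 0.1886]
tcp_rot: [-0.152, 0.69, 0.152, 0.691]
contact_force: [0.6, 0.5, -0.1]
opening: 0.999
```

Run:
```python
from h import *
c=cam("top"); s=cam("side"); print(ctrl.get_state()["eef_pos"])
cv2.imwrite("pics/t2.png",cv2.resize(c["bgr"][120:290,70:320],None,fx=3,fy=3,interpolation=cv2.INTER_CUBIC))
cv2.imwrite("pics/s2.png",cv2.resize(s["bgr"][170:370,200:400],None,fx=3,fy=3,interpolation=cv2.INTER_CUBIC))
plan([(.594,.018,.18,.1)])
```

```text
[0.59759542 0.01632156 0.18865308]
t 11.07 tcp [0.5976 0.0163 0.1887] jaw 0.432 q [-0.14  0.15  1.81 -0.    1.17 -0.57] open 0.998
[0.594, 0.018, 0.18, 0.1] shift [0.029, 0.01, -0.009] turn [0.212, 0.002, 0.002] rows>= 0.2 turnrows 2.7
```

View pics/t2.png

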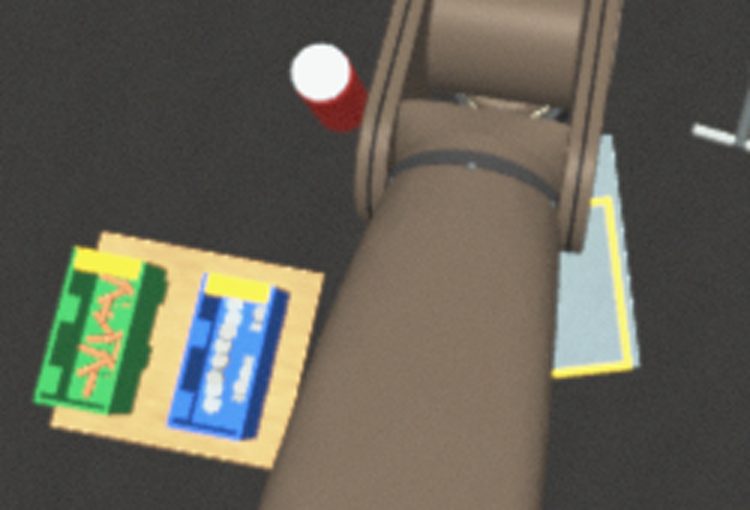

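View pics/s2.png

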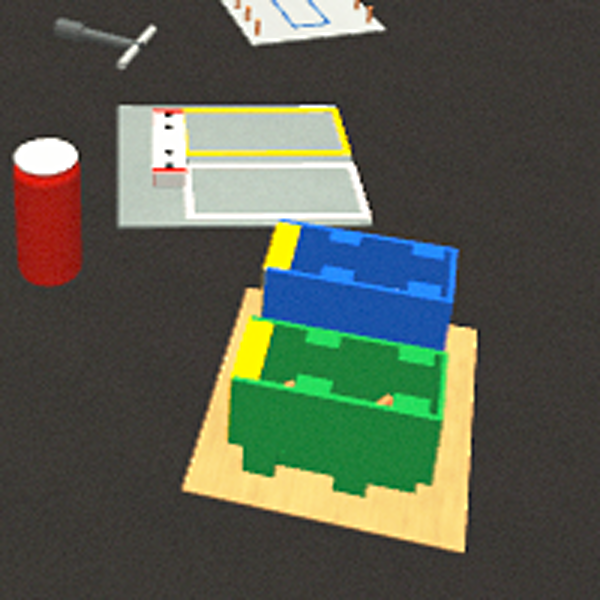

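Both totes stand upright on the cardboard (green 35–165, blue 170–290 in the top crop). The gauge has not moved, so I'll go down to it.

Emit:
play_rows:
  rows:
    - [100,[0.03,0.01,-0.009],[0.08,0,0]]
    - [100,[0.06,0.01,-0.009],[0.16,0,0]]
    - [100,[0.15,0.01,-0.009],[0.213,0.002,0.002]]
    - [100,[0.25,0.01,-0.009],[0.213,0.002,0.002]]
    - [100,[0.35,0.01,-0.009],[0.213,0.002,0.002]]
    - [100,[0.42,0.01,-0.009],[0.213,0.002,0.002]]
    - [100,[0.45,0.01,-0.009],[0.213,0.002,0.002]]
    - [100,[0.45,0.01,-0.009],[0.213,0.002,0.002]]
    - [100,[0.45,0.01,-0.009],[0.213,0.002,0.002]]

```text
time: 11.82
eef_pos: [0.5914, 0.0233, 0.053]
tcp_rot: [-0.037, 0.707, 0.038, 0.705]
contact_force: [0.2, 0.3, 1.1]
opening: 1.002
```

Run:
```python
from h import *
plan([(.594,.018,.008,.1)])
s=cam("side"); q=[]
# gauge top-face: bright/red blob in side view
b=blob(s,(0,0,150),(180,60,255),(245,200,265,235)); print(b.min(0),b.max(0),rect(ray(s,b,.02)))
```

```text
t 11.82 tcp [0.5914 0.0233 0.053 ] jaw 0.106 q [-0.13  0.32  1.9   0.    0.93 -0.24] open 1.002
[0.594, 0.018, 0.008, 0.1] shift [0.15, -0.019, 0.007] turn [0.004, -0.002, -0.002] rows>= 1.1 turnrows 0.1
[245 205] [264 234] ([593.0, 31.9, 146.6, 55.6], -1.464)
```

Emit:
play_rows:
  rows:
    - [100,[0.05,-0.019,0.007],[0.004,0,0]]
    - [100,[0.1,-0.019,0.007],[0.004,0,0]]
    - [100,[0.148,-0.019,0.007],[0.004,0,0]]
    - [100,[0.148,-0.019,0.007],[0.004,0,0]]
    - [60,[0.148,-0.019,0.007],[0.004,0,0]]
    - [40,[0.148,-0.019,0.007],[0.004,0,0]]
    - [20,[0.148,-0.019,0.007],[0.004,0,0]]
    - [0,[0.148,-0.019,0.007],[0.004,0,0]]
    - [0,[0.148,-0.019,0.007],[0.004,0,0]]
    - [0,[0.148,-0.019,0.007],[0.004,0,0]]
  force: 40

```text
time: 12.7
eef_pos: [0.5945, 0.0175, 0.0089]
tcp_rot: [-0.034, 0.707, 0.036, 0.706]
contact_force: [-1.1, 0.2, 4.4]
opening: 0.34
```

Run:
```python
from h import *
print(ctrl.get_state()["contact_force"])
plan([(.594,.018,.12,.1),(.4743,-.325,.12,.35)])
```

```text
[-1.13336198  0.17626284  4.39381543]
t 12.7 tcp [0.5945 0.0175 0.0089] jaw 0.099 q [-0.14  0.39  1.9   0.    0.86 -0.24] open 0.34
[0.594, 0.018, 0.12, 0.1] shift [-0.37, 0.003, -0.002] turn [-0.0, -0.001, -0.001] rows>= 2.7 turnrows 0.0
[0.4743, -0.325, 0.12, 0.35] shift [-0.372, -1.096, -0.512] turn [-0.16, -0.001, -0.001] rows>= 8.7 turnrows 2.0
```

Emit:
play_rows:
  rows:
    - [0,[-0.05,0,0],[0,0,0]]
    - [0,[-0.15,0,0],[0,0,0]]
    - [0,[-0.26,0,0],[0,0,0]]
    - [0,[-0.37,0,0],[0,0,0]]
    - [0,[-0.4,-0.12,-0.06],[-0.03,0,0]]
    - [0,[-0.4,-0.24,-0.12],[-0.06,0,0]]
    - [0,[-0.4,-0.36,-0.17],[-0.09,0,0]]
    - [0,[-0.4,-0.48,-0.22],[-0.12,0,0]]
    - [0,[-0.4,-0.59,-0.28],[-0.15,0,0]]
    - [0,[-0.4,-0.7,-0.33],[-0.16,0,0]]

```text
time: 13.53
eef_pos: [0.5146, -0.2027, 0.1268]
tcp_rot: [-0.123, 0.698, 0.125, 0.695]
contact_force: [0.3, -0.6, -2.0]
opening: 0.337
```

Run:
```python
from h import *
plan([(.4743,-.325,.12,.35),(.4743,-.325,.0095,.35)])
```

```text
t 13.53 tcp [ 0.5146 -0.2027  0.1268] jaw 0.352 q [-0.56  0.13  1.96 -0.    1.05 -0.91] open 0.337
[0.4743, -0.325, 0.12, 0.35] shift [0.022, -0.336, -0.267] turn [0.001, -0.002, -0.003] rows>= 3.1 turnrows 0.0
[0.4743, -0.325, 0.0095, 0.35] shift [0.391, -0.338, -0.266] turn [0.001, -0.002, -0.003] rows>= 2.6 turnrows 0.0
```

Emit:
play_rows:
  rows:
    - [0,[0,-0.1,-0.08],[0,0,0]]
    - [0,[0,-0.21,-0.165],[0,0,0]]
    - [0,[0,-0.3,-0.24],[0,0,0]]
    - [0,[0.05,-0.33,-0.26],[0,0,0]]
    - [0,[0.12,-0.33,-0.26],[0,0,0]]
    - [0,[0.18,-0.33,-0.26],[0,0,0]]
    - [0,[0.25,-0.33,-0.26],[0,0,0]]
    - [0,[0.25,-0.33,-0.26],[0,0,0]]
    - [0,[0.25,-0.33,-0.26],[0,0,0]]
    - [0,[0.25,-0.33,-0.26],[0,0,0]]

```text
time: 14.37
eef_pos: [0.477, -0.3212, 0.053]
tcp_rot: [-0.123, 0.697, 0.124, 0.695]
contact_force: [-0.4, 0.4, -0.8]
opening: 0.338
```

Run:
```python
from h import *
s=cam("side")
cv2.imwrite("pics/s3.png",cv2.resize(s["bgr"][120:220,230:370],None,fx=5,fy=5,interpolation=cv2.INTER_CUBIC))
plan([(.4743,-.325,.0095,.35)])
```

```text
t 14.42 tcp [ 0.4775 -0.3216  0.0537] jaw 0.351 q [-0.77  0.28  1.94 -0.    0.92 -1.12] open 0.343
[0.4743, -0.325, 0.0095, 0.35] shift [0.147, -0.007, -0.014] turn [0.001, -0.001, -0.001] rows>= 1.1 turnrows 0.0
```

View pics/s3.png

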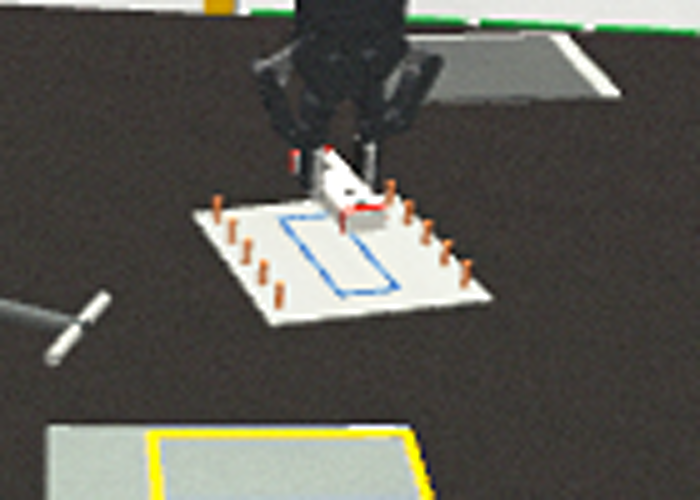

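The gauge is held level over the outline. Its ends are at about (312,155) and (365,212), which matches the outline's direction. Lowering it now.

Emit:
play_rows:
  rows:
    - [0,[0.05,-0.007,-0.014],[0,0,0]]
    - [0,[0.1,-0.007,-0.014],[0,0,0]]
    - [0,[0.135,-0.007,-0.014],[0,0,0]]
    - [0,[0.145,-0.007,-0.014],[0,0,0]]
    - [0,[0.147,-0.007,-0.014],[0,0,0]]
    - [0,[0.147,-0.007,-0.014],[0,0,0]]
    - [40,[0.147,-0.007,-0.014],[0,0,0]]
    - [60,[0.147,-0.007,-0.014],[0,0,0]]
    - [60,[0.12,-0.007,-0.014],[0,0,0]]
    - [60,[0.05,-0.007,-0.014],[0,0,0]]

```text
time: 15.25
eef_pos: [0.4717, -0.3228, 0.0353]
tcp_rot: [-0.121, 0.699, 0.126, 0.694]
contact_force: [-0.0, -0.1, 0.4]
opening: 0.597
```

Emit:
play_rows:
  rows:
    - [60,[-0.1,0,0],[0,0,0]]
    - [60,[-0.22,0,0],[0,0,0]]
    - [60,[-0.34,0,0],[0,0,0]]
    - [100,[-0.45,0,0],[0,0,0]]
    - [100,[-0.45,0.12,0],[0,0,0]]
    - [100,[-0.45,0.24,0],[0,0,0]]
    - [100,[-0.45,0.36,0],[0,0,0]]
    - [100,[-0.45,0.48,0],[0,0,0]]
    - [100,[-0.45,0.6,0],[0,0,0]]
    - [100,[-0.45,0.72,0],[0,0,0]]

```text
time: 16.08
eef_pos: [0.399, -0.1205, 0.1738]
tcp_rot: [-0.122, 0.697, 0.124, 0.696]
contact_force: [0.8, 0.6, 0.2]
opening: 1.002
```

Run:
```python
from h import *
c=cam("top"); cv2.imwrite("pics/full3.png",c["bgr"])
k=c["bgr"][180:275,318:415]; cv2.imwrite("pics/t3.png",cv2.resize(k,None,fx=6,fy=6,interpolation=cv2.INTER_CUBIC))
b=blob(c,(95,60,80),(130,255,255),(335,205,400,250)); print("outline",rect(ray(c,b,.004)))
m=cv2.inRange(c["hsv"],(0,80,80),(8,255,255))|cv2.inRange(c["hsv"],(172,80,80),(180,255,255)); m[:205]=0;m[250:]=0;m[:,:335]=0;m[:,400:]=0
p=np.argwhere(m)[:,::-1]; P=ray(c,p,.02); print("red",len(p)); 
from scipy.cluster.vq import kmeans2
k,l=kmeans2(P[:,:2],2,seed=1,minit="++"); print(k,k.mean(0),np.arctan2(*(k[0]-k[1])[::-1]))
plan([(.4,.2,.2,1.4)])
```

```text
outline ([474.2, -325.2, 130.7, 47.3], -1.226)
red 43
[[ 0.4559446  -0.27509788]
 [ 0.49190022 -0.37145673]] [ 0.47392241 -0.3232773 ] 1.9279378997788845
t 16.13 tcp [ 0.3964 -0.1154  0.1725] jaw 0.353 q [-0.53 -0.26  2.24  0.    1.17 -0.89] open 0.998
[0.4, 0.2, 0.2, 1.4] shift [-0.085, 0.983, 0.374] turn [-0.667, 0.001, -0.006] rows>= 7.6 turnrows 8.4
```

View pics/t3.png

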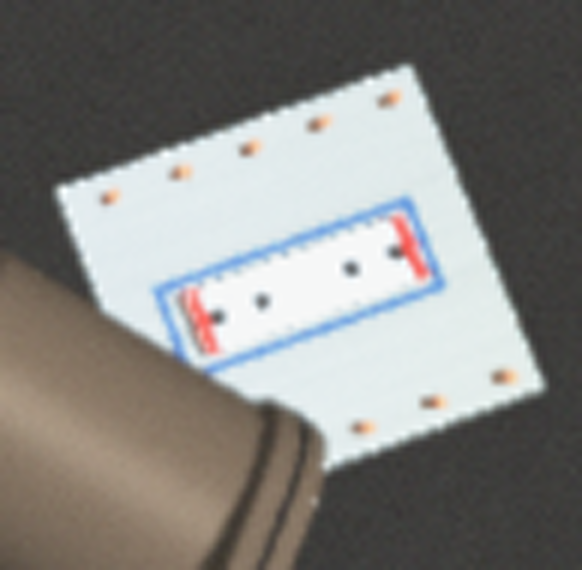

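The gauge lies inside the outline (about 2 mm and 0.01 rad off). Next I'll measure the yellow lane and the totes.

Run:
```python
from h import *
c=cam("top"); s=cam("side")
Y=((22,100,100),(36,255,255))
b=blob(c,*Y,(235,160,290,255),5); print("lane top",rect(ray(c,b,.004)),b.min(0),b.max(0))
b2=blob(s,*Y,(255,200,325,228),5); print("lane side",rect(ray(s,b2,.004)),b2.min(0),b2.max(0))
for n,lo,hi,box in [("green",(40,80,40),(85,255,255),(75,190,130,270)),("blue",(95,100,40),(130,255,255),(120,190,175,275)),]:
    b=blob(c,lo,hi,box,3); print(n,rect(ray(c,b,.088)))
    f=min  # left silhouettes = outer rim (farther from nadir)
    e=np.array([(b[b[:,1]==r,0].min()-.5,r) for r in range(212,245)]); P=ray(c,e,.088); vx,vy,x,y=cv2.fitLine((P[:,:2]).astype(np.float32),cv2.DIST_HUBER,0,.01,.01).ravel(); print(" outer edge yaw",vy/vx,"at",x,y)
    yl=blob(c,*Y,(90,195,165,225)) if 0 else None
k=c["bgr"][185:285,75:185]; cv2.imwrite("pics/t4.png",cv2.resize(k,None,fx=6,fy=6,interpolation=cv2.INTER_CUBIC))
```

```text
lane top ([504.0, -31.6, 162.6, 83.1], 0.122) [244 186] [280 246]
lane side ([504.8, -31.5, 161.6, 82.0], 0.113) [259 206] [316 221]
green ([451.7, 367.6, 132.4, 85.5], -0.174)
 outer edge yaw -0.17134964 at 0.45823696 0.40995374
blue ([432.6, 261.0, 126.6, 72.5], -0.179)Traceback (most recent call last):
  File "<stdin>", line 9, in <module>
    return umr_minimum(a, axis, None, out, keepdims, initial, where)
ValueError: zero-size array to reduction operation minimum which has no identity
```

Run:
```python
from h import *
plan([(.46,-.05,.19,.6),(.46,.12,.19,1.39)])
```

```text
t 16.23 tcp [ 0.3991 -0.1201  0.1736] jaw 0.354 q [-0.54 -0.26  2.23 -0.    1.17 -0.89] open 1.002
[0.46, -0.05, 0.19, 0.6] shift [-0.055, 0.149, 0.271] turn [-0.157, -0.001, -0.001] rows>= 2.3 turnrows 2.0
[0.46, 0.12, 0.19, 1.39] shift [-0.054, 0.681, 0.467] turn [-0.66, -0.0, -0.002] rows>= 4.1 turnrows 8.3
```

Emit:
play_rows:
  rows:
    - [100,[-0.05,0.06,0.1],[-0.06,0,0]]
    - [100,[-0.05,0.15,0.2],[-0.14,0,0]]
    - [100,[-0.05,0.2,0.28],[-0.22,0,0]]
    - [100,[-0.05,0.68,0.467],[-0.66,0,0]]
    - [100,[-0.05,0.68,0.467],[-0.66,0,0]]
    - [100,[-0.05,0.68,0.467],[-0.66,0,0]]
    - [100,[-0.05,0.68,0.467],[-0.66,0,0]]
    - [100,[-0.05,0.68,0.467],[-0.66,0,0]]
    - [100,[-0.05,0.68,0.467],[-0.66,0,0]]
    - [100,[-0.05,0.68,0.467],[-0.66,0,0]]
  force: 60

```text
time: 17.07
eef_pos: [0.4624, 0.118, 0.189]
tcp_rot: [-0.451, 0.544, 0.454, 0.543]
contact_force: [0.2, 0.7, 0.2]
opening: 0.998
```

Run:
```python
from h import *
plan([(.4532,.3735,.19,1.39),(.4532,.3735,.14,1.39)])
```

```text
t 17.07 tcp [0.4624 0.118  0.189 ] jaw 1.389 q [ 0.04 -0.12  2.09  0.    1.17 -1.35] open 0.998
[0.4532, 0.3735, 0.19, 1.39] shift [-0.002, 0.184, 0.832] turn [-0.001, 0.001, -0.002] rows>= 6.1 turnrows 0.0
[0.4532, 0.3735, 0.14, 1.39] shift [0.165, 0.184, 0.832] turn [-0.001, 0.001, -0.002] rows>= 1.2 turnrows 0.0
```

Emit:
play_rows:
  rows:
    - [100,[0,0.184,0.832],[0,0,0]]
    - [100,[0,0.184,0.832],[0,0,0]]
    - [100,[0,0.184,0.832],[0,0,0]]
    - [100,[0,0.184,0.832],[0,0,0]]
    - [100,[0,0.184,0.832],[0,0,0]]
    - [100,[0,0.184,0.832],[0,0,0]]
    - [100,[0,0.184,0.832],[0,0,0]]
    - [100,[0.1,0.184,0.832],[0,0,0]]
    - [100,[0.16,0.184,0.832],[0,0,0]]
    - [100,[0.16,0.184,0.832],[0,0,0]]

```text
time: 17.9
eef_pos: [0.4508, 0.3715, 0.1362]
tcp_rot: [-0.45, 0.548, 0.453, 0.541]
contact_force: [-0.8, -0.9, -0.6]
opening: 0.999
```

Run:
```python
from h import *
plan([(.4532,.3735,.046,1.39)])
```

```text
t 17.9 tcp [0.4508 0.3715 0.1362] jaw 1.385 q [ 0.51  0.19  1.88  0.    1.09 -0.87] open 0.999
[0.4532, 0.3735, 0.046, 1.39] shift [0.301, -0.01, 0.009] turn [-0.003, -0.003, -0.007] rows>= 2.2 turnrows 0.1
```

Emit:
play_rows:
  rows:
    - [100,[0.05,0,0.005],[0,0,0]]
    - [100,[0.12,0,0.005],[0,0,0]]
    - [100,[0.2,0,0.005],[0,0,0]]
    - [100,[0.28,0,0.005],[0,0,0]]
    - [100,[0.3,0,0.005],[0,0,0]]
    - [50,[0.3,0,0.005],[0,0,0]]
    - [30,[0.3,0,0.005],[0,0,0]]
    - [30,[0.3,0,0.005],[0,0,0]]
    - [30,[0.3,0,0.005],[0,0,0]]
    - [30,[0.3,0,0.005],[0,0,0]]

```text
time: 18.73
eef_pos: [0.4537, 0.3756, 0.0528]
tcp_rot: [-0.451, 0.543, 0.453, 0.544]
contact_force: [0.6, -0.4, 2.3]
opening: 0.714
```

Run:
```python
from h import *
plan([(.453,.3735,.23,1.39),(.5044,-.0316,.2,1.688)])
```

```text
t 18.73 tcp [0.4537 0.3756 0.0528] jaw 1.387 q [ 0.52  0.31  1.91  0.    0.93 -0.87] open 0.714
[0.453, 0.3735, 0.23, 1.39] shift [-0.591, 0.002, -0.005] turn [-0.002, 0.002, -0.001] rows>= 4.3 turnrows 0.0
[0.5044, -0.0316, 0.2, 1.688] shift [-0.496, -0.413, -1.302] turn [-0.191, 0.002, -0.0] rows>= 9.8 turnrows 2.4
```

Emit:
play_rows:
  rows:
    - [30,[-0.05,0,0],[0,0,0]]
    - [30,[-0.15,0,0],[0,0,0]]
    - [30,[-0.26,0,0],[0,0,0]]
    - [30,[-0.37,0,0],[0,0,0]]
    - [30,[-0.46,-0.02,-0.06],[0,0,0]]
    - [30,[-0.5,-0.05,-0.16],[-0.03,0,0]]
    - [30,[-0.5,-0.09,-0.28],[-0.06,0,0]]
    - [30,[-0.5,-0.13,-0.4],[-0.1,0,0]]
    - [30,[-0.5,-0.17,-0.52],[-0.14,0,0]]
    - [30,[-0.5,-0.2,-0.62],[-0.18,0,0]]

```text
time: 19.57
eef_pos: [0.4773, 0.1788, 0.2002]
tcp_rot: [-0.523, 0.474, 0.526, 0.473]
contact_force: [0.7, -0.7, -3.9]
opening: 0.714
```

Run:
```python
from h import *
plan([(.5044,-.0316,.2,1.688),(.5044,-.0316,.1,1.688)])
```

```text
t 19.57 tcp [0.4773 0.1788 0.2002] jaw 1.673 q [ 0.16 -0.05  2.01  0.    1.19 -1.52] open 0.714
[0.5044, -0.0316, 0.2, 1.688] shift [-0.001, -0.018, -0.707] turn [-0.01, 0.001, -0.003] rows>= 5.1 turnrows 0.1
[0.5044, -0.0316, 0.1, 1.688] shift [0.333, -0.02, -0.708] turn [-0.01, 0.001, -0.003] rows>= 2.4 turnrows 0.1
```

Emit:
play_rows:
  rows:
    - [30,[0,0,-0.1],[0,0,0]]
    - [30,[0,0,-0.22],[0,0,0]]
    - [30,[0,-0.01,-0.34],[0,0,0]]
    - [30,[0,-0.01,-0.46],[-0.01,0,0]]
    - [30,[0,-0.02,-0.57],[-0.01,0,0]]
    - [30,[0.05,-0.02,-0.66],[-0.01,0,0]]
    - [30,[0.13,-0.02,-0.69],[-0.01,0,0]]
    - [30,[0.23,-0.02,-0.69],[-0.01,0,0]]
    - [30,[0.32,-0.02,-0.69],[-0.01,0,0]]
    - [30,[0.32,-0.02,-0.69],[-0.01,0,0]]

```text
time: 20.4
eef_pos: [0.4987, -0.0233, 0.0975]
tcp_rot: [-0.522, 0.473, 0.533, 0.468]
contact_force: [-2.0, 0.3, -4.1]
opening: 0.715
```

Emit:
play_rows:
  rows:
    - [30,[0.05,0,0],[0,0,0]]
    - [30,[0.09,0,0],[0,0,0]]
    - [30,[0.09,0,0],[0,0,0]]
    - [30,[0.09,0,0],[0,0,0]]

```text
time: 20.73
eef_pos: [0.5037, -0.0238, 0.077]
tcp_rot: [-0.526, 0.471, 0.53, 0.47]
contact_force: [-0.0, -0.3, -3.2]
opening: 0.714
```

Run:
```python
from h import *
plan([(.5044,-.0316,.054,1.688)])
s=cam("side"); cv2.imwrite("pics/s5.png",cv2.resize(s["bgr"][170:250,240:340],None,fx=6,fy=6,interpolation=cv2.INTER_CUBIC))
```

```text
t 20.73 tcp [ 0.5037 -0.0238  0.077 ] jaw 1.686 q [-0.25  0.1   2.1   0.    0.94 -1.94] open 0.714
[0.5044, -0.0316, 0.054, 1.688] shift [0.076, 0.0, -0.026] turn [-0.001, 0.002, -0.003] rows>= 0.6 turnrows 0.0
```

View pics/s5.png

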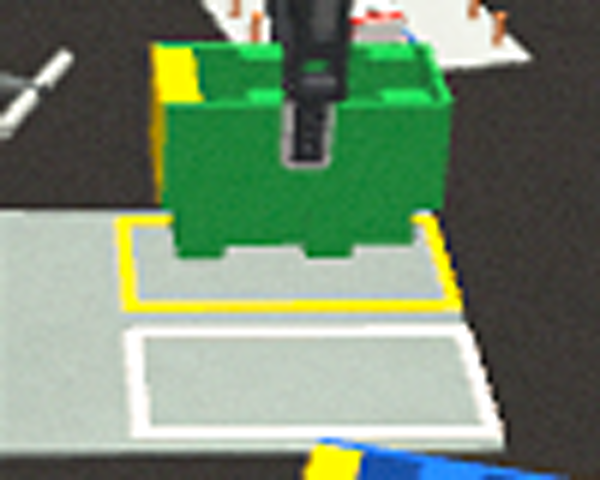

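Green tote (155–450) hangs over the yellow lane, gripped at mid-length. I'll shift it 8 mm sideways and lower it.

Emit:
play_rows:
  rows:
    - [30,[0.0,0,-0.014],[0,0,0]]
    - [30,[0.02,0,-0.026],[0,0,0]]
    - [30,[0.045,0,-0.026],[0,0,0]]
    - [30,[0.065,0,-0.026],[0,0,0]]
    - [30,[0.065,0,-0.026],[0,0,0]]
    - [30,[0.065,0,-0.026],[0,0,0]]

```text
time: 21.28
eef_pos: [0.5039, -0.0317, 0.0563]
tcp_rot: [-0.526, 0.471, 0.53, 0.47]
contact_force: [0.0, 0.7, -3.9]
opening: 0.715
```

Run:
```python
from h import *
plan([(.5044,-.0316,.053,1.688)])
```

```text
t 21.28 tcp [ 0.5039 -0.0317  0.0563] jaw 1.685 q [-0.26  0.14  2.1   0.    0.9  -1.95] open 0.715
[0.5044, -0.0316, 0.053, 1.688] shift [0.011, -0.002, 0.0] turn [-0.002, 0.002, -0.004] rows>= 0.1 turnrows 0.1
```

Emit:
play_rows:
  rows:
    - [30,[0.006,0,0],[0,0,0]]
    - [30,[0.011,0,0],[0,0,0]]
    - [30,[0.011,0,0],[0,0,0]]
    - [72,[0.011,0,0],[0,0,0]]
    - [85,[0.011,0,0],[0,0,0]]
    - [100,[0.011,0,0],[0,0,0]]
    - [100,[0.011,0,0],[0,0,0]]
    - [100,[0,0,0],[0,0,0]]
    - [100,[-0.1,0,0],[0,0,0]]
    - [100,[-0.22,0,0],[0,0,0]]

```text
time: 22.12
eef_pos: [0.5026, -0.0314, 0.1215]
tcp_rot: [-0.524, 0.472, 0.532, 0.469]
contact_force: [0.2, 0.3, -0.4]
opening: 1.0
```

Run:
```python
from h import *
plan([(.504,-.0316,.2,1.688),(.4342,.266,.18,1.39)])
```

```text
t 22.12 tcp [ 0.5026 -0.0314  0.1215] jaw 1.685 q [-0.26  0.04  2.08  0.    1.04 -1.95] open 1.0
[0.504, -0.0316, 0.2, 1.688] shift [-0.262, -0.002, 0.0] turn [-0.002, 0.003, -0.006] rows>= 1.9 turnrows 0.1
[0.4342, 0.266, 0.18, 1.39] shift [-0.189, 0.115, 1.012] turn [0.188, 0.002, -0.007] rows>= 7.3 turnrows 2.4
```

Emit:
play_rows:
  rows:
    - [100,[-0.1,0,0],[0,0,0]]
    - [100,[-0.2,0,0.03],[0,0,0]]
    - [100,[-0.22,0.11,1.0],[0.188,0,0]]
    - [100,[-0.22,0.11,1.0],[0.188,0,0]]
    - [100,[-0.22,0.11,1.0],[0.188,0,0]]
    - [100,[-0.22,0.11,1.0],[0.188,0,0]]
    - [100,[-0.22,0.11,1.0],[0.188,0,0]]
    - [100,[-0.22,0.11,1.0],[0.188,0,0]]
    - [100,[-0.22,0.11,1.0],[0.188,0,0]]
    - [100,[-0.22,0.11,1.0],[0.188,0,0]]

```text
time: 22.95
eef_pos: [0.4365, 0.2667, 0.1913]
tcp_rot: [-0.452, 0.542, 0.456, 0.542]
contact_force: [0.4, -0.2, 0.3]
opening: 0.997
```

Emit:
play_rows:
  rows:
    - [100,[0.1,0,0],[0,0,0]]
    - [100,[0.16,0,0],[0,0,0]]
    - [100,[0.16,0,0],[0,0,0]]
    - [100,[0.16,0,0],[0,0,0]]

```text
time: 23.28
eef_pos: [0.4373, 0.2619, 0.1416]
tcp_rot: [-0.451, 0.544, 0.455, 0.542]
contact_force: [0.2, 0.3, 0.3]
opening: 0.998
```

Run:
```python
from h import *
plan([(.4342,.266,.046,1.39)])
```

```text
t 23.28 tcp [0.4373 0.2619 0.1416] jaw 1.39 q [ 0.34  0.02  2.05  0.    1.08 -1.05] open 0.998
[0.4342, 0.266, 0.046, 1.39] shift [0.319, 0.011, 0.012] turn [0.0, 0.0, -0.004] rows>= 2.3 turnrows 0.0
```

Emit:
play_rows:
  rows:
    - [100,[0.05,0.009,0.01],[0,0,0]]
    - [100,[0.12,0.009,0.01],[0,0,0]]
    - [100,[0.2,0.009,0.01],[0,0,0]]
    - [100,[0.28,0.009,0.01],[0,0,0]]
    - [100,[0.318,0.009,0.01],[0,0,0]]
    - [50,[0.318,0.009,0.01],[0,0,0]]
    - [30,[0.318,0.009,0.01],[0,0,0]]
    - [30,[0.318,0.009,0.01],[0,0,0]]
    - [30,[0.318,0.009,0.01],[0,0,0]]
    - [30,[0.318,0.009,0.01],[0,0,0]]

```text
time: 24.12
eef_pos: [0.4366, 0.2662, 0.0483]
tcp_rot: [-0.452, 0.543, 0.454, 0.543]
contact_force: [1.0, -0.3, 0.6]
opening: 0.721
```

Emit:
play_rows:
  rows:
    - [30,[-0.05,0,0],[0,0,0]]
    - [30,[-0.15,0,0],[0,0,0]]
    - [30,[-0.27,0,0],[0,0,0]]
    - [30,[-0.39,0,0],[0.03,0,0]]
    - [30,[-0.51,0,0],[0.08,0,0]]
    - [30,[-0.6,0,0],[0.15,0,0]]
    - [30,[-0.65,0,0],[0.22,0,0]]
    - [30,[-0.65,0,0],[0.29,0,0]]
    - [30,[-0.65,0,0],[0.36,0,0]]
    - [30,[-0.65,0,0],[0.43,0,0]]

```text
time: 24.95
eef_pos: [0.436, 0.2655, 0.2425]
tcp_rot: [-0.244, 0.664, 0.247, 0.662]
contact_force: [-0.6, 0.1, -2.8]
opening: 0.721
```

Run:
```python
from h import *
plan([(.504,-.0316,.25,-.1),(.504,-.0316,.25,-1.454)])
```

```text
t 24.95 tcp [0.436  0.2655 0.2425] jaw 0.71 q [ 0.35 -0.09  1.96  0.    1.27 -0.36] open 0.721
[0.504, -0.0316, 0.25, -0.1] shift [-0.028, -0.899, -0.473] turn [0.515, -0.001, -0.002] rows>= 7.3 turnrows 6.5
[0.504, -0.0316, 0.25, -1.454] shift [-0.028, -0.899, -0.473] turn [1.377, -0.003, -0.001] rows>= 0.0 turnrows 17.3
```

Emit:
play_rows:
  rows:
    - [30,[-0.02,-0.05,-0.03],[0.07,0,0]]
    - [30,[-0.03,-0.14,-0.07],[0.14,0,0]]
    - [30,[-0.03,-0.24,-0.12],[0.21,0,0]]
    - [30,[-0.03,-0.35,-0.18],[0.28,0,0]]
    - [30,[-0.03,-0.46,-0.24],[0.35,0,0]]
    - [30,[-0.03,-0.57,-0.3],[0.42,0,0]]
    - [30,[-0.03,-0.68,-0.35],[0.49,0,0]]
    - [30,[-0.03,-0.78,-0.41],[0.56,0,0]]
    - [30,[-0.03,-0.86,-0.45],[0.63,0,0]]
    - [30,[-0.03,-0.89,-0.47],[0.7,0,0]]

```text
time: 25.78
eef_pos: [0.5051, -0.032, 0.25]
tcp_rot: [0.138, 0.695, -0.138, 0.692]
contact_force: [0.3, -0.0, -2.8]
opening: 0.714
```

Run:
```python
from h import *
plan([(.504,-.0316,.25,-1.454)])
```

```text
t 25.78 tcp [ 0.5051 -0.032   0.25  ] jaw -0.393 q [-0.26 -0.11  1.96 -0.    1.29  0.13] open 0.714
[0.504, -0.0316, 0.25, -1.454] shift [0.0, -0.0, -0.004] turn [0.675, -0.002, 0.001] rows>= 0.0 turnrows 8.5
```

Emit:
play_rows:
  rows:
    - [30,[0,0,0],[0.07,0,0]]
    - [30,[0,0,0],[0.14,0,0]]
    - [30,[0,0,0],[0.21,0,0]]
    - [30,[0,0,0],[0.28,0,0]]
    - [30,[0,0,0],[0.35,0,0]]
    - [30,[0,0,0],[0.42,0,0]]
    - [30,[0,0,0],[0.49,0,0]]
    - [30,[0,0,0],[0.56,0,0]]
    - [30,[0,0,0],[0.62,0,0]]
    - [30,[0,0,0],[0.67,0,0]]

```text
time: 26.62
eef_pos: [0.5043, -0.0285, 0.2498]
tcp_rot: [0.466, 0.533, -0.467, 0.53]
contact_force: [-0.3, -0.5, -2.4]
opening: 0.714
```

Emit:
play_rows:
  rows:
    - [30,[0.05,0,0],[0,0,0]]
    - [30,[0.13,0,0],[0,0,0]]
    - [30,[0.2,0,0],[0,0,0]]
    - [30,[0.25,0,0],[0,0,0]]
    - [30,[0.27,0,0],[0,0,0]]
    - [30,[0.27,0,0],[0,0,0]]
    - [30,[0.27,0,0],[0,0,0]]

```text
time: 27.2
eef_pos: [0.5046, -0.0285, 0.1694]
tcp_rot: [0.465, 0.534, -0.466, 0.531]
contact_force: [0.0, 0.7, -2.2]
opening: 0.722
```

Run:
```python
from h import *
plan([(.504,-.0316,.134,-1.454)])
s=cam("side"); cv2.imwrite("pics/s6.png",cv2.resize(s["bgr"][140:240,240:340],None,fx=6,fy=6,interpolation=cv2.INTER_CUBIC))
```

```text
t 27.2 tcp [ 0.5046 -0.0285  0.1694] jaw -1.437 q [-0.26 -0.03  2.04  0.    1.13  1.18] open 0.722
[0.504, -0.0316, 0.134, -1.454] shift [0.118, -0.003, 0.01] turn [0.011, -0.002, 0.002] rows>= 0.9 turnrows 0.1
```

View pics/s6.png

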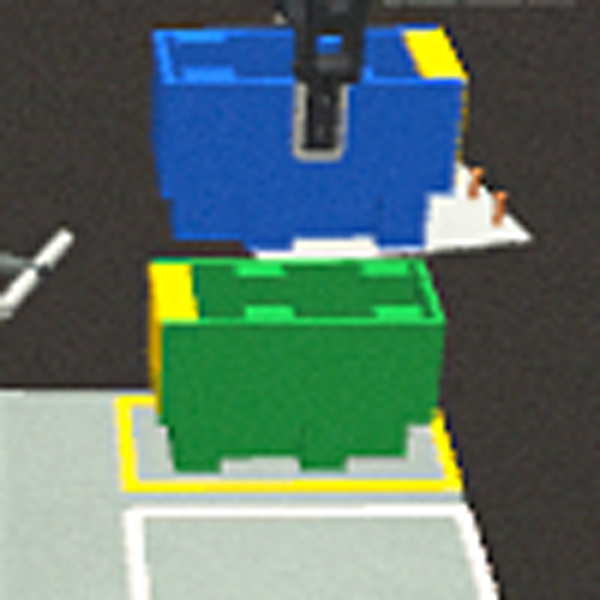

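Run:
```python
from h import *
s=cam("side")
f=lambda q:(np.array(q)+.5)/6-.5+[240,140]
for n,q,z in [("green near rim",[(163,323),(443,322)],.089),("green far rim",[(150,262),(430,260)],.089),("blue near rim",[(160,83),(466,80)],.209),("blue far rim",[(153,32),(442,29)],.209)]:
    P=ray(s,f(q),z); print(n,P.round(4).tolist(),P.mean(0).round(4),np.linalg.norm(P[0]-P[1]))
```

```text
green near rim [[0.5642, 0.0091, 0.089], [0.437, -0.0067, 0.089]] [0.5006 0.0012 0.089 ] 0.1281808196256373
green far rim [[0.5738, -0.0495, 0.089], [0.4405, -0.0675, 0.089]] [ 0.5071 -0.0585  0.089 ] 0.13458353084093716
blue near rim [[0.5691, 0.014, 0.209], [0.4378, -0.0062, 0.209]] [0.5035 0.0039 0.209 ] 0.1328220793554536
blue far rim [[0.5756, -0.0429, 0.209], [0.4456, -0.0637, 0.209]] [ 0.5106 -0.0533  0.209 ] 0.1317196073873302
```

Blue is above green with its yellow end (435,55) over green's plain end. It sits about 3 mm too far in x, 4 mm in y and 0.02 rad in yaw. I'll correct that while lowering.

Run:
```python
from h import *
plan([(.502,-.032,.140,-1.456)])
```

```text
t 27.3 tcp [ 0.5054 -0.0287  0.1706] jaw -1.437 q [-0.26 -0.03  2.04  0.    1.13  1.18] open 0.721
[0.502, -0.032, 0.14, -1.456] shift [0.102, -0.013, 0.009] turn [0.012, -0.001, 0.0] rows>= 0.7 turnrows 0.2
```

Emit:
play_rows:
  rows:
    - [30,[0.0,-0.01,0.009],[0.012,0,0]]
    - [30,[0.03,-0.01,0.009],[0.012,0,0]]
    - [30,[0.06,-0.01,0.009],[0.012,0,0]]
    - [30,[0.09,-0.01,0.009],[0.012,0,0]]
    - [30,[0.1,-0.01,0.009],[0.012,0,0]]
    - [30,[0.1,-0.01,0.009],[0.012,0,0]]
    - [30,[0.1,-0.01,0.009],[0.012,0,0]]

```text
time: 27.88
eef_pos: [0.5014, -0.0314, 0.1382]
tcp_rot: [0.47, 0.53, -0.471, 0.526]
contact_force: [0.2, 0.5, -2.8]
opening: 0.72
```

Run:
```python
from h import *
plan([(.502,-.032,.134,-1.456)])
s=cam("side"); cv2.imwrite("pics/s7.png",cv2.resize(s["bgr"][140:240,240:340],None,fx=6,fy=6,interpolation=cv2.INTER_CUBIC))
```

```text
t 27.88 tcp [ 0.5014 -0.0314  0.1382] jaw -1.456 q [-0.27  0.01  2.07  0.    1.07  1.19] open 0.72
[0.502, -0.032, 0.134, -1.456] shift [0.014, 0.002, 0.002] turn [0.0, -0.002, 0.003] rows>= 0.1 turnrows 0.0
```

View pics/s7.png

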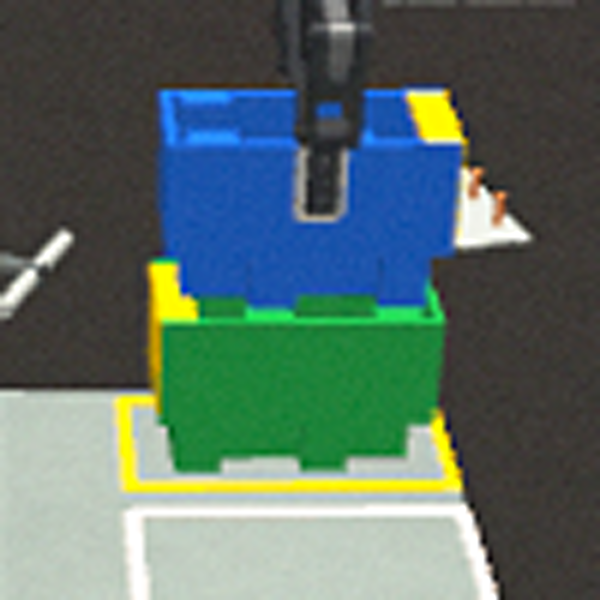

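Run:
```python
from h import *
s=cam("side")
f=lambda q:(np.array(q)+.5)/6-.5+[240,140]
for n,q,z in [("green",[(163,323),(443,322),(150,262),(430,260)],.089),("blue",[(164,144),(464,143),(160,92),(445,90)],.178)]:
    P=ray(s,f(q),z); print(n,P.mean(0).round(4))
```

```text
green [ 0.5039 -0.0286  0.089 ]
blue [ 0.5039 -0.0285  0.178 ]
```

Emit:
play_rows:
  rows:
    - [30,[0.005,0.002,0.0],[0,0,0]]
    - [30,[0.01,0.002,0],[0,0,0]]
    - [30,[0.014,0.002,0],[0,0,0]]
    - [30,[0.016,0.002,0],[0,0,0]]
    - [30,[0.016,0.002,0],[0,0,0]]

```text
time: 28.4
eef_pos: [0.5025, -0.0314, 0.1345]
tcp_rot: [0.47, 0.529, -0.471, 0.526]
contact_force: [-0.8, 0.4, -0.7]
opening: 0.717
```

Emit:
play_rows:
  rows:
    - [30,[0.002,0,0],[0,0,0]]
    - [30,[0.002,0,0],[0,0,0]]
    - [72,[0.002,0,0],[0,0,0]]
    - [80,[0.002,0,0],[0,0,0]]
    - [90,[0.002,0,0],[0,0,0]]
    - [100,[0.002,0,0],[0,0,0]]
    - [100,[0,0,0],[0,0,0]]
    - [100,[-0.05,0,0],[0,0,0]]
    - [100,[-0.15,0,0],[0,0,0]]
    - [100,[-0.26,0,0],[0,0,0]]

```text
time: 29.23
eef_pos: [0.5011, -0.0312, 0.2106]
tcp_rot: [0.469, 0.531, -0.472, 0.525]
contact_force: [1.4, -0.3, 0.5]
opening: 1.002
```

Emit:
play_rows:
  rows:
    - [100,[-0.1,0,0],[0,0,0]]
    - [100,[-0.2,0,0],[0,0,0]]
    - [100,[-0.25,0,-0.1],[0,0,0]]
    - [100,[-0.25,0,-0.2],[0,0,0]]
    - [100,[-0.25,0,-0.32],[0,0,0]]
    - [100,[-0.25,0,-0.44],[0,0,0]]
    - [100,[-0.25,0,-0.56],[0,0,0]]
    - [100,[-0.25,0,-0.66],[0,0,0]]
    - [100,[-0.25,0,-0.7],[0,0,0]]
    - [100,[-0.25,0,-0.7],[0,0,0]]

```text
time: 30.07
eef_pos: [0.4783, 0.1789, 0.2874]
tcp_rot: [0.469, 0.53, -0.47, 0.527]
contact_force: [0.6, 0.6, 0.7]
opening: 1.0
```

Run:
```python
from h import *
s=cam("side"); c=cam("top"); print(ctrl.get_state()["eef_pos"])
a=cv2.resize(s["bgr"][140:240,240:340],(400,400),interpolation=cv2.INTER_CUBIC); b=cv2.resize(c["bgr"][160:260,190:290],(400,400),interpolation=cv2.INTER_CUBIC)
cv2.imwrite("pics/f.png",np.hstack([a,b])); cv2.imwrite("pics/full9.png",c["bgr"])
```

```text
[0.47887598 0.17652197 0.28735193]
```

View pics/f.png

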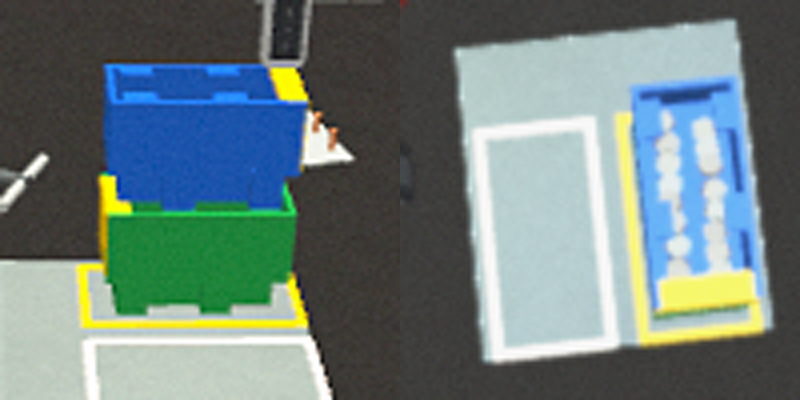

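Run:
```python
from h import *
from scipy.optimize import least_squares
s=cam("side"); c=cam("top")
for u in (275,290,300):
    print(u,[(r,*s["color"][r,u].tolist()) for r in list(range(160,169))+list(range(186,198))])
# expected row of near rims for stacked(85)/nested(55) at those columns
ctr=np.array([.5039,-.03]); yaw=.117; n=np.array([-np.sin(yaw),np.cos(yaw)]); t=np.array([np.cos(yaw),np.sin(yaw)])
for nm,z in(("green",.089),("blue85",.174),("blue78",.167),("nested",.144)):
    print(nm,[proj(s,np.r_[ctr+n*.031+t*k,z])[0].round(1).tolist() for k in(.065,0,-.065)])
m=cv2.inRange(c["hsv"],np.array((95,100,40)),np.array((130,255,255)))|cv2.inRange(c["hsv"],np.array((22,100,140)),np.array((36,255,255)))
b=blob(c,(95,100,40),(130,255,255),(240,160,290,245),3); print("blue top view",rect(ray(c,b,.174)))
```

```text
275 [(160, 31, 83, 172), (161, 34, 87, 173), (162, 18, 77, 165), (163, 40, 144, 255), (164, 40, 147, 255), (165, 43, 130, 249), (166, 28, 84, 172), (167, 21, 82, 170), (168, 32, 86, 176), (186, 7, 76, 168), (187, 31, 85, 173), (188, 29, 84, 174), (189, 22, 81, 178), (190, 33, 107, 121), (191, 18, 129, 52), (192, 29, 128, 54), (193, 33, 186, 79), (194, 33, 131, 58), (195, 26, 129, 55), (196, 26, 130, 58), (197, 34, 133, 63)]
290 [(160, 32, 87, 172), (161, 24, 82, 171), (162, 23, 80, 167), (163, 29, 82, 172), (164, 26, 84, 167), (165, 41, 132, 255), (166, 18, 81, 167), (167, 30, 85, 173), (168, 24, 85, 172), (186, 26, 80, 172), (187, 37, 88, 174), (188, 23, 81, 171), (189, 34, 84, 181), (190, 30, 107, 119), (191, 26, 131, 48), (192, 21, 123, 50), (193, 33, 209, 87), (194, 26, 131, 55), (195, 28, 129, 56), (196, 27, 131, 58), (197, 29, 130, 57)]
300 [(160, 17, 80, 167), (161, 33, 88, 175), (162, 25, 79, 165), (163, 42, 128, 247), (164, 41, 147, 255), (165, 40, 131, 250), (166, 27, 80, 169), (167, 30, 83, 171), (168, 31, 88, 172), (186, 25, 87, 173), (187, 20, 84, 169), (188, 27, 81, 171), (189, 27, 82, 176), (190, 34, 107, 120), (191, 30, 135, 53), (192, 31, 127, 54), (193, 41, 212, 91), (194, 33, 130, 58), (195, 31, 130, 55), (196, 35, 134, 59), (197, 33, 132, 58)]
green [[266.5, 193.3], [290.3, 193.3], [313.9, 193.3]]
blue85 [[267.6, 165.0], [292.3, 165.0], [316.8, 165.1]]
blue78 [[267.5, 167.4], [292.1, 167.4], [316.5, 167.5]]
nested [[267.2, 175.2], [291.5, 175.2], [315.7, 175.3]]
blue top view ([506.0, -28.8, 128.1, 63.2], 0.119)
```

The blue rim is at row 165 and the green rim at row 193, which matches an 85 mm stack exactly. Positions agree within a few mm, so I'm handing in.

Run:
```python
from h import *
s=cam("side"); c=cam("top")
b=blob(c,(95,60,80),(130,255,255),(335,205,400,250)); print("outline",rect(ray(c,b,.004)))
m=cv2.inRange(c["hsv"],(0,80,80),(8,255,255))|cv2.inRange(c["hsv"],(172,80,80),(180,255,255)); m[:205]=0;m[250:]=0;m[:,:335]=0;m[:,400:]=0
x0,y0,x1,y1=337,207,398,248; P=ray(c,np.argwhere(m)[:,::-1],.02); print("gauge ends mean",P.mean(0))
print(ctrl.get_state()["dq"].round(3)); print(ctrl.sign_off())
```

```text
outline ([474.3, -325.4, 130.4, 47.1], -1.22)
gauge ends mean [ 0.47187202 -0.31782959  0.02      ]
[ 0.003 -0.001 -0.001  0.001 -0.     0.002]
the job is handed in; nothing more can be done
None
```

The job is done and handed in at about 30 s of the 136 s allowed. Both totes went to the cardboard and the gauge into the blue outline. Green then went back into the yellow lane, with blue stacked on top and its yellow end over green's plain end.

**Last checks:**
- **Gauge:** right after placing, it was about 2 mm off the outline's centre and about 0.01 rad off in angle. A cruder check before sign-off, a plain average of the red pixels, gave about 8 mm. I put that down to uneven pixel counts at the two ends and did not re-measure.
- **Stack height:** the rims sit at image rows 193 and 165, matching an 85 mm stack. Nested, the blue rim would be at row 175.
- **Stack alignment:** just before lowering, the blue tote's centre measured within 1 mm of the green one's. Afterwards, the top view put blue about 3–4 mm from the lane centre, at 0.119 rad against about 0.117 for the lane.
- **Green tote:** just before its release, the gripper was within 1 mm of the lane centre. The side view put the tote about 3 mm off, which is close to the camera calibration error.
- **Still unchecked:** I kept clear of the spray can and T-wrench, and nothing looked moved in the pictures. I did not measure their positions at the end.

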